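Sort the rod offcuts by metal at the goldsmith's bench

TASK

Sort the metal offcuts so that the filings stay apart. First lift only the copper cup out of the brass dish, leaving that dish where it stands, and set the cup upright in the middle of the green pad; then stand each short rod upright in the vessel of its own metal: the copper rod in the copper cup, the brass rod in the brass dish, the steel rod in the steel dish. Do not shift the two dishes, the ball-headed punch, the hammer or the brush.

Things in the scene. Friction and masses are not known exactly. Their poses are not given: they have to be found in the camera images.
- copper_cup: small open copper (reddish) cup; at the start it stands inside the brass dish on its floor, its rim about 20 mm above the dish's rim. 36 mm high, 62 mm across outside at the rim, 50 mm at the underside, wall 3 mm, floor 4 mm thick, inner floor about 44 mm across; 90 g. Grip it across the outside of its rim. Origin: centre of its underside, z up.
- brass_dish: open round dish of spun brass, yellow: 20 mm high, rim 88 mm across, underside 64 mm across, wall and floor 4 mm thick, flat inner floor about 56 mm across. Loose, 150 g, stands upright on the bench mat. Origin: centre of its underside, z up. At the start the copper cup stands in it, with about 3 mm of play all round at the floor.
- steel_dish: open round dish of spun steel, silver-grey: 20 mm high, rim 88 mm across, underside 64 mm across, wall and floor 4 mm thick, flat inner floor about 56 mm across. Loose, 150 g, stands upright on the bench mat. Origin: centre of its underside, z up. Empty at the start.
- pad: flat square green pad, 100 x 100 mm, 4 mm thick, fixed, lying on the 3 mm dark bench mat that covers the work area (mat top is 3 mm above the bench). Origin: centre of its underside, z up; its top is 4 mm above the origin.
- copper_rod: short round rod offcut of solid copper (reddish), 22 mm across, 50 mm tall, standing upright on the bench mat, loose, about 0.1 to 0.2 kg. Origin: centre of its underside, z along the rod (up).
- brass_rod: short round rod offcut of solid brass (yellow), 22 mm across, 50 mm tall, standing upright on the bench mat, loose, about 0.1 to 0.2 kg. Origin: centre of its underside, z along the rod (up).
- steel_rod: short round rod offcut of solid steel (bright silver-grey, flat top), 22 mm across, 50 mm tall, standing upright on the bench mat, loose, about 0.1 to 0.2 kg. Origin: centre of its underside, z along the rod (up).
- punch: bystander, not a rod: dark steel doming punch standing in the row of rods, a shaft 18 mm across carrying a ball 28 mm across, 70 mm tall in all. Leave it standing. Origin: centre of its underside, z up.
- hammer: bystander: small hammer, 240 mm long, lying on the bench at the robot's left of the work. Origin: under the middle of it, x along the handle towards the head.
- brush: bystander: bench brush, 200 mm long, lying on the bench at the robot's right of the work. Origin: under the middle of it, x along the handle towards the bristles.
There are look-alikes about, which are no part of the job. What is meant by the brass_dish is not black or blue, and is the larger of those in its own colour.

How it is judged:
By the outcome, as a careful person would: the job done as asked, in the order asked, and still so for the second after the job is handed in, with the robot touching nothing.
It also fails if it takes over 112 s, if anything falls off the work surface, if the arm or the gripper's body presses on something with over 40 N, if the wrist force passes 120 N, or if a joint passes its speed limit or range.

ROBOT

A 7-joint arm with a two-finger parallel gripper is mounted at the origin on the work surface. World frame = base frame: x ahead of the robot, y to its left, z up, the work surface at z = 0. Lengths are in mm, angles in rad, forces in N, time in s.
With the tool pointing down it reaches from about 400 to 875 mm from the base axis. Payload 19.3 kg.
Tool frame: the origin (TCP) lies at the very end of the fingers, on their centre line; the grasp point (between the pads) lies 19 mm behind it (grip_point_offset is the z of the grasp point in the tool frame, in mm); z points along the fingers, y is the line along which they close (so a half turn about z gives the same grasp; the last joint's range is limited). The gripper opens to 85 mm and grips with 20 to 120 N. Pads are 22 mm wide; open, the fingers measure 114 mm over their backs; the gripper's body (76 mm by 85 mm) begins 54 mm behind the grasp point. The pads swing forward as they close: fully open they stand 13 mm farther back than shut.
Start: joints at [1.035, 0.521, -0.036, 1.599, 0.021, 1.021, -0.113], TCP at [280.683, -558.419, 231.291] pointing down, gripper open.
Joint ranges: [-2.91, 2.91], [-0.3, 2.13], [-1.5, 1.42], [0.17, 2.43], [-1.26, 4.41], [0.16, 1.93], [-2.52, 2.52]. Speed limits (rad/s): [1.89, 1.89, 2.39, 2.39, 3.01, 3.01, 3.01].

INTERFACE

Orientations are given as a 3x3 rotation matrix whose columns are the frame's x, y, z axes.
In Python, from workcell import movep, movel, goto_joints, open_gripper, clamp, wait, inverse_kinematics, read_state, camera, PlanningError, finish_job, grip_point_offset gives the robot as it stands. Calls block until the motion is done:
- movep(position, orientation): joint-space move of the TCP to a pose.
- movel(position, frame=None, max_speed=150, guard=None): straight line of the TCP; frame=None keeps the orientation; max_speed is the mean speed in mm/s. With guard (N) it stops when the force on the tool has changed by that much, and returns True; else False.
- goto_joints(angles): joint-space move.
- open_gripper() and clamp(): open the fingers fully, or close them until they stop; the grip force is fixed at half the most.
- wait(seconds).
- inverse_kinematics(position, orientation): joint angles nearest the present ones, or None.
- read_state(): the state.
- camera(name): name is "scene" or "top"; returns a dict with "image" (420x560x3 uint8, blue, green, red), "range_z" (420x560 float32, mm along the optical axis (not along the pixel's ray), 0 where there is no reading), "fx", "fy", "cx", "cy" (pixels), "cam_to_world" (4x4, takes a point from camera to world coordinates). Camera axes: x right, y up, looking along -z (the intrinsics and any distortion apply to the point x, -y, -z); pixel columns grow to the right and rows downward; lengths in mm; the calibration is good to about 2 mm. A picture is of the moment at which its call begins.
A pose or a line that the arm cannot do raises PlanningError and nothing moves.
- finish_job(): hands the job in; it is judged then, once.
The state is a dict: "time": time; "qpos": joint angles; "qvel": joint speeds; "joint_efforts": joint torques, N m; "eef_pos": TCP position; "tool_rot": TCP orientation; "ft_force": force on the tool from outside, world axes, zero at the start; "torque": the same for the moment, N m; "finger_gap": finger opening in mm; "gripper_force": force on a finger pad.
Only numpy, scipy, OpenCV 4.12 (cv2) and the standard library are available. Lean on these libraries where they do the work, as an engineer would, in place of code of your own. Each camera call takes 0.05 s, during which the arm holds its last target. There are 200 camera calls.

## Working session

There is one attempt and no reset: what is moved stays moved. The work goes in short steps, each a Python script; the robot and the scene stay as the last script left them, time stands still between calls to the robot, and variables do not carry over. Pictures are saved under pics/ and viewed, at most 14 in all, crops included, and the job is handed in when it is done.

```bash
mkdir -p pics; ls
python3 - <<'E'
from workcell import *
import cv2,numpy as np
for n in("scene","top"):
    c=camera(n);cv2.imwrite(f"pics/{n}0.png",c["image"]);np.savez(f"{n}0.npz",**c)
    print(n,c["fx"],c["fy"],c["cx"],c["cy"],c["cam_to_world"].round(3) if hasattr(c["cam_to_world"],'round') else c["cam_to_world"],[k for k in c])
s=read_state();print(s["time"],s["tool_rot"],s["finger_gap"],grip_point_offset)
E
```

```text
pics
scene 400.08669382210013 400.08669382210013 284.0253726727107 211.41482597141473 [[ 6.21000e-01 -5.74000e-01  5.34000e-01  1.01443e+03]
 [ 7.84000e-01  4.61000e-01 -4.15000e-01 -4.37833e+02]
 [-8.00000e-03  6.76000e-01  7.36000e-01  8.09041e+02]
 [ 0.00000e+00  0.00000e+00  0.00000e+00  1.00000e+00]] ['image', 'range_z', 'fx', 'fy', 'cx', 'cy', 'cam_to_world']
top 398.4087522299634 398.4087522299634 272.6250503647095 215.9690654340429 [[-6.000000e-03  9.950000e-01 -9.800000e-02  3.265640e+02]
 [-1.000000e+00 -6.000000e-03 -3.000000e-03 -2.061000e+00]
 [-4.000000e-03  9.800000e-02  9.950000e-01  1.281173e+03]
 [ 0.000000e+00  0.000000e+00  0.000000e+00  1.000000e+00]] ['image', 'range_z', 'fx', 'fy', 'cx', 'cy', 'cam_to_world']
0.1 [[ 8.93483435e-01  4.49095832e-01 -5.33092889e-04]
 [ 4.49096141e-01 -8.93483007e-01  8.78649216e-04]
 [-8.17117371e-05 -1.02446848e-03 -9.99999472e-01]] 85.49150223495934 -18.700000000000003
```

View pics/scene0.png

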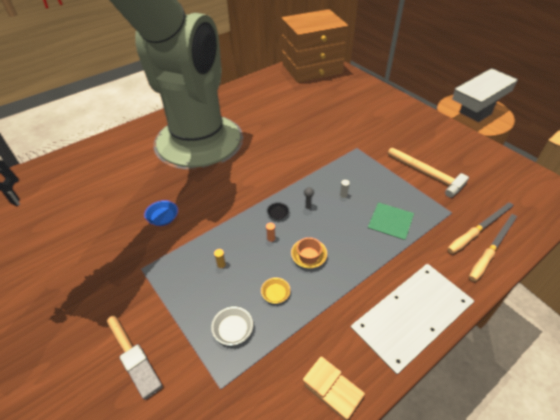

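View pics/top0.png

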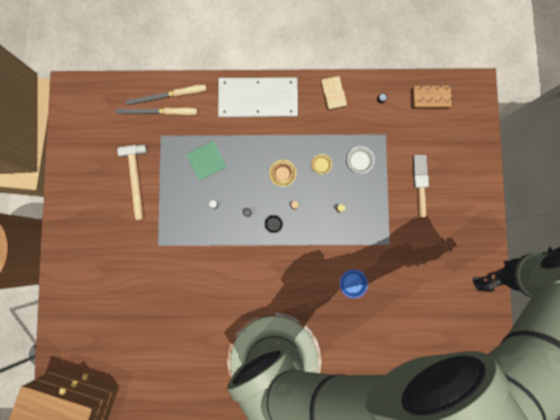

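The scene shows these (scene px / top px):
- Brass dish candidates: the yellow dish holding the cup (310,253)/(283,173), and a small empty yellow dish (275,292)/(321,164). The black dish (278,212) and the blue dish (161,214) are excluded by colour. The one with the cup is larger, so it is the brass dish.
- Steel dish: (232,327)/(360,160).
- Rods: steel (345,188)/(213,204), copper (270,232)/(295,205), brass (220,258)/(341,208).
- Punch: (309,198)/(247,212).
- Pad: (391,221)/(206,160).

I'll confirm this in one enlarged crop and measure.

```bash
cat > h.py <<'E'
import cv2,numpy as np
def cloud(c):
    "world point per pixel from range"
    v,u=np.mgrid[0:420,0:560].astype(float);d=c["range_z"].astype(float)
    p=np.stack([(u-c["cx"])/c["fx"]*d,-(v-c["cy"])/c["fy"]*d,-d],-1)
    T=np.array(c["cam_to_world"]);w=p@T[:3,:3].T+T[:3,3];w[d<=0]=np.nan;return w
def ray(c,u,v,z):
    "pixel onto the plane at height z"
    T=np.array(c["cam_to_world"]);d=T[:3,:3]@[(u-c["cx"])/c["fx"],-(v-c["cy"])/c["fy"],-1]
    return (T[:3,3]+d*(z-T[2,3])/d[2])[:2]
def pix(c,p):
    T=np.array(c["cam_to_world"]);q=T[:3,:3].T@(np.array(p)-T[:3,3])
    return np.array([c["cx"]-c["fx"]*q[0]/q[2],c["cy"]+c["fy"]*q[1]/q[2]])
E
python3 - <<'E'
from h import *
S=np.load("scene0.npz");T=np.load("top0.npz")
a=cv2.resize(S["image"][170:350,185:425],None,fx=3.3,fy=3.3,interpolation=2)
b=cv2.resize(T["image"][135:245,160:390],None,fx=3.4,fy=3.4,interpolation=2)
cv2.imwrite("pics/c1.png",a);cv2.imwrite("pics/c2.png",b)
seeds=dict(steel_rod=(213,204),copper_rod=(295,205),brass_rod=(341,208),punch=(247,212),brass_dish=(283,173),small=(321,164),steel_dish=(360,160),pad=(206,160),black=(274,224))
for n,s in seeds.items():
    g=ray(T,*s,25)
    for cn,c in(("scene",S),("top",T)):
        w=cloud(c);r=np.hypot(*(w[...,:2]-g).transpose(2,0,1))
        q=w[(r<55 if 'dish' in n or n=='pad' else r<28)&(w[...,2]<120)]
        z=q[:,2];hi=np.percentile(z,98)
        t=q[(z>hi-6)]
        print(n,cn,g.round(),"n",len(q),"zmin %.1f zhi %.1f"%(np.percentile(z,5),hi),"top n",len(t),t[:,:2].mean(0).round(1),((t[:,:2].min(0)+t[:,:2].max(0))/2).round(1),np.ptp(t[:,:2],axis=0).round())
E
```

```text
steel_rod scene [490. 192.] n 284 zmin 1.2 zhi 54.7 top n 43 [488.5 185.7] [488.1 185.5] [21. 20.]
steel_rod top [490. 192.] n 233 zmin -0.5 zhi 56.8 top n 31 [488.9 188.7] [489.1 188.5] [20. 16.]
copper_rod scene [485. -69.] n 354 zmin 0.8 zhi 54.9 top n 51 [484.7 -69. ] [484.8 -68.8] [21. 20.]
copper_rod top [485. -69.] n 235 zmin -1.1 zhi 54.9 top n 35 [485.2 -65.6] [484.8 -66. ] [19. 16.]
brass_rod scene [ 475. -215.] n 414 zmin 1.1 zhi 53.9 top n 65 [ 474.2 -212.6] [ 473.4 -212.6] [22. 21.]
brass_rod top [ 475. -215.] n 234 zmin -1.3 zhi 56.4 top n 34 [ 473.7 -210.1] [ 474.3 -210.2] [19. 19.]
punch scene [464.  83.] n 344 zmin 1.0 zhi 72.3 top n 44 [461.   77.4] [458.6  78.8] [25. 22.]
punch top [464.  83.] n 237 zmin -0.4 zhi 74.1 top n 33 [461.   81.1] [460.3  80.4] [22. 18.]
brass_dish scene [588. -32.] n 1303 zmin 1.5 zhi 43.7 top n 130 [588.2 -29.7] [589.1 -30.4] [61. 62.]
brass_dish top [588. -32.] n 874 zmin 0.1 zhi 43.8 top n 67 [594.4 -29.6] [591.  -28.3] [59. 57.]
small scene [ 617. -154.] n 440 zmin 4.0 zhi 17.9 top n 82 [ 607.3 -140.2] [ 617.2 -148.1] [55. 43.]
small top [ 617. -154.] n 226 zmin 1.7 zhi 18.8 top n 23 [ 601.4 -150.8] [ 609.4 -155. ] [40. 52.]
steel_dish scene [ 629. -279.] n 1885 zmin 1.6 zhi 24.0 top n 332 [ 626.7 -281.5] [ 631.7 -282.9] [86. 86.]
steel_dish top [ 629. -279.] n 871 zmin 0.3 zhi 25.9 top n 118 [ 637.9 -283. ] [ 633.3 -280.1] [86. 84.]
pad scene [633. 215.] n 1016 zmin 3.4 zhi 10.3 top n 927 [634.6 215.2] [632.6 215.5] [108. 109.]
pad top [633. 215.] n 883 zmin 1.7 zhi 12.6 top n 475 [634.6 217.3] [633.5 216.3] [106. 108.]
black scene [425.  -2.] n 288 zmin 2.3 zhi 17.4 top n 60 [411.9   1.7] [423.1  -2. ] [51. 55.]
black top [425.  -2.] n 240 zmin 2.1 zhi 20.1 top n 33 [415.8 -13.1] [422.2  -1.9] [45. 51.]
```

View pics/c1.png

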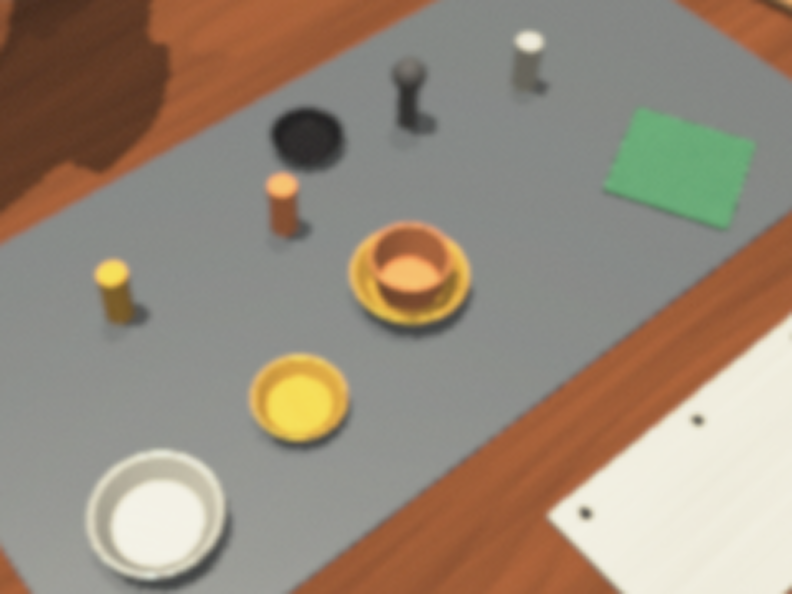

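View pics/c2.png

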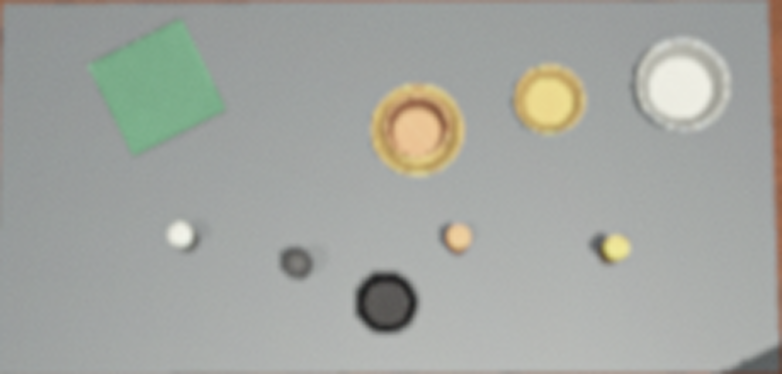

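The crops confirm it. The cup sits in the larger yellow dish (about 88 mm), the lookalike is about 65 mm, the steel rod has a flat bright top, and the dark ball-headed item is the punch. I'm now going for the cup.

```bash
cat >> h.py <<'E'
from workcell import *
def down(yaw):
    c,s=np.cos(yaw),np.sin(yaw);return np.array([[c,s,0],[s,-c,0],[0,0,-1.]])
def best(x,y,zs=(20,140)):
    "tool yaw least far from the present joints, in reach at all heights"
    q0=np.array(read_state()["qpos"]);o=[]
    for yaw in np.arange(-np.pi/2,np.pi/2,np.pi/12):
        q=[inverse_kinematics([x,y,z],down(yaw)) for z in zs]
        if all(k is not None for k in q): o.append((abs(np.array(q[1])-q0).max()+.3*abs(q[0][6]),yaw))
    return min(o)[1]
def st(m=""):
    s=read_state();print(m,"t %.1f gap %.1f gf %.1f"%(s["time"],s["finger_gap"],np.max(s["gripper_force"])),"pos",np.round(s["eef_pos"],1),"F",np.round(s["ft_force"],1))
def over(x,y,z=140):
    yaw=best(x,y);movep([x,y,z],down(yaw));print("yaw",round(yaw,2))
def snap(n):
    for k in("scene","top"):
        c=camera(k);cv2.imwrite(f"pics/{k}{n}.png",c["image"]);np.savez(f"{k}{n}.npz",**c)
E
python3 - <<'E'
from h import *
x,y=590,-29.3
over(x,y);st("above")
print("touched",movel([x,y,21],max_speed=80,guard=8));st("low")
clamp();st("clamped")
movel([x,y,60],max_speed=60);st("up");snap(1)
S=np.load("scene1.npz")
cv2.imwrite("pics/c3.png",cv2.resize(S["image"][150:350,185:425],None,fx=3,fy=3,interpolation=2))
E
```

```text
yaw 1.31
above t 2.3 gap 85.3 gf 0.0 pos [590.  -30.6 140. ] F [-0.3 -1.1  0.4]
touched False
low t 4.0 gap 85.5 gf 0.0 pos [590.3 -29.3  21.4] F [ 1.4 -0.5  0. ]
clamped t 4.3 gap 57.6 gf 61.3 pos [590.2 -29.3  21.8] F [-4.2  0.2 14.1]
up t 5.1 gap 57.9 gf 64.3 pos [589.8 -29.4  59.8] F [ 0.6 -0.2 -1.8]
```

View pics/c3.png

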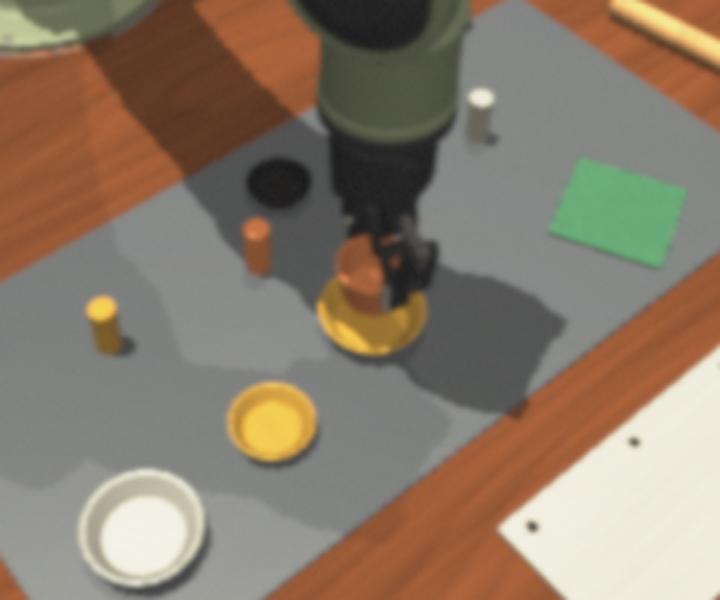

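The cup has been lifted alone. It is held at crop (365,275), and the dish stayed at crop (372,318). I'm placing it on the pad.

Run:
```python
from h import *
R=read_state()["tool_rot"]
x,y=633.2,216
movel([590,-29.4,80],max_speed=80)
movel([x,y,80],max_speed=150)
movel([x,y,30],max_speed=80)
print("touched",movel([x,y,19],max_speed=15,guard=5));st("down")
open_gripper();st("open");movel([x,y,140],max_speed=100)
goto_joints(inverse_kinematics([450,150,260],down(best(450,150,(200,260)))));st();snap(2)
S=np.load("scene2.npz");T=np.load("top2.npz")
a=cv2.resize(S["image"][170:350,185:425],(700,525),interpolation=2);cv2.imwrite("pics/c4.png",a)
for cn,c in(("scene",S),("top",T)):
    w=cloud(c)
    for n,g,lo,r0 in(("cup",(633,216),35,45),("bdish",(590,-29),17,55),("sdish",(632,-281),17,55)):
        q=w[(np.hypot(w[...,0]-g[0],w[...,1]-g[1])<r0)&(w[...,2]>lo)&(w[...,2]<90)]
        if len(q):print(cn,n,len(q),((q[:,:2].min(0)+q[:,:2].max(0))/2).round(1),np.ptp(q,axis=0).round(),np.percentile(q[:,2],95).round(1))
```

```text
touched True
down t 8.8 gap 58.0 gf 65.1 pos [633.2 215.9  22. ] F [-1.7 -0.4  8.8]
open t 9.2 gap 85.8 gf 0.0 pos [632.7 215.7  21.3] F [-0.7  0.1 -0.3]
 t 11.4 gap 85.5 gf 0.0 pos [450.9 150.2 259.7] F [ 0.2  0.3 -0.2]
scene cup 147 [631.5 213.2] [62. 60. 11.] 44.8
scene bdish 254 [588.1 -30.7] [86. 87.  9.] 25.0
scene sdish 360 [ 631.7 -283. ] [86. 85. 10.] 24.6
top cup 24 [648.1 202.9] [34. 32.  9.] 45.7
top bdish 165 [592.  -28.7] [85. 84. 12.] 26.5
top sdish 166 [ 633.4 -279.8] [87. 84. 11.] 25.6
```

View pics/c4.png

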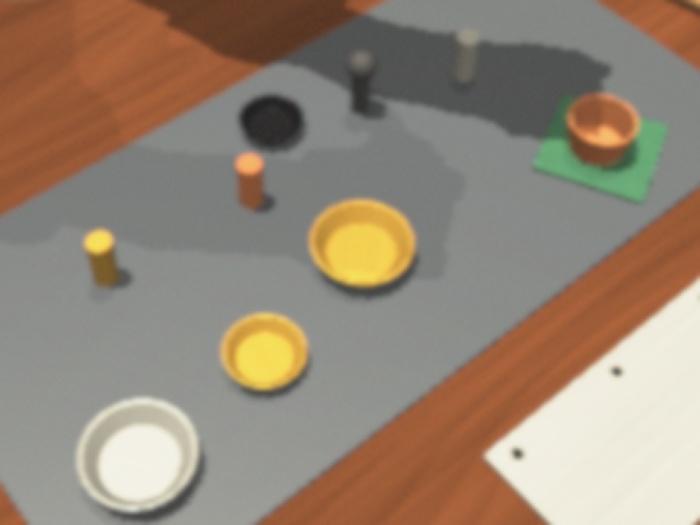

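The cup stands upright in the middle of the pad at crop (603,130), the brass dish is unmoved at (362,245), and everything else is in place. Next are the rods.

```bash
cat >> h.py <<'E'
def rod(src,dst,grip,floor):
    "grip = TCP above the rod's underside; floor = height it is set on"
    over(*src);st("above")
    print("touched",movel([*src,3+grip],max_speed=90,guard=8))
    clamp();st("clamped");movel([*src,140],max_speed=120);st("up")
    x,y=dst;over(x,y);movel([x,y,floor+grip+8],max_speed=90)
    print("touched",movel([x,y,floor+grip-3],max_speed=15,guard=4));st("down")
    open_gripper();st("open");movel([x,y,150],max_speed=100)
E
python3 - <<'E'
from h import *
rod((485,-67.2),(632.6,214.8),35,11)
movel([520,0,250]);snap(3);st()
S=np.load("scene3.npz")
cv2.imwrite("pics/c5.png",cv2.resize(S["image"][140:350,185:425],None,fx=2.8,fy=2.8,interpolation=2))
E
```

```text
yaw 1.05
above t 12.5 gap 85.6 gf 0.0 pos [485.6 -65.7 140.6] F [ 0.4  0.5 -0.6]
touched False
clamped t 14.4 gap 19.5 gf 58.4 pos [485.  -67.2  38.2] F [-2.6  0.8  6.7]
up t 15.4 gap 19.8 gf 58.7 pos [484.6 -67.2 139.4] F [ 0.2  0.5 -1.9]
yaw 1.31
touched True
down t 18.3 gap 19.4 gf 59.7 pos [632.6 214.9  46.3] F [-1.1 -0.7  6. ]
open t 18.9 gap 85.5 gf 0.0 pos [632.2 214.5  45.8] F [-0.6 -0.6 -0.1]
 t 22.1 gap 85.6 gf 0.0 pos [5.200e+02 5.000e-01 2.497e+02] F [-0.3 -0.2 -0.3]
```

View pics/c5.png

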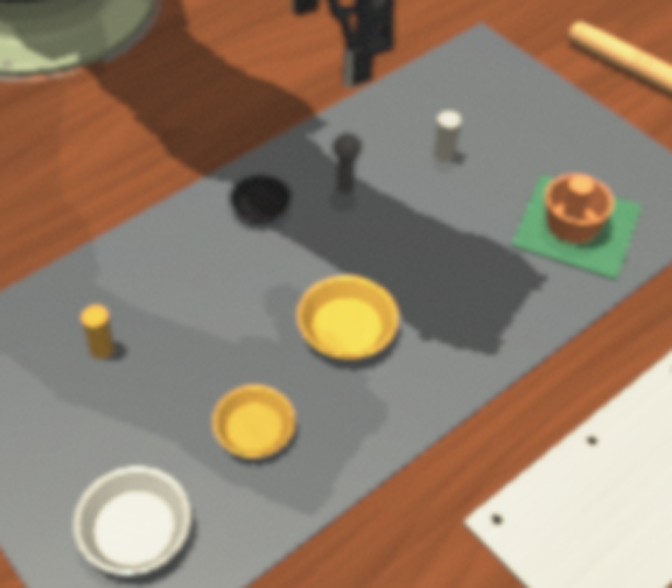

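The copper rod stands centrally in the cup at crop (580,190). I'll do the brass and steel rods next.

Run:
```python
from h import *
rod((474,-211.3),(590,-29.7),30,7)
rod((488.7,187.2),(632.5,-281.4),30,7)
over(480,100,260);st();snap(4)
S=np.load("scene4.npz");T=np.load("top4.npz")
cv2.imwrite("pics/c6.png",cv2.resize(S["image"][140:380,105:485],(760,480),interpolation=2))
for cn,c in(("scene",S),("top",T)):
    w=cloud(c)
    for n,g,lo,r0 in(("cup",(633,216),35,45),("bdish",(590,-29),17,55),("sdish",(632,-281),17,55),("brod",(590,-29),50,30),("srod",(632,-281),50,30),("crod",(633,216),54,30),("punch",(460,79),64,30)):
        q=w[(np.hypot(w[...,0]-g[0],w[...,1]-g[1])<r0)&(w[...,2]>lo)&(w[...,2]<90)]
        if len(q):print(cn,n,len(q),((q[:,:2].min(0)+q[:,:2].max(0))/2).round(1),np.ptp(q,axis=0).round(),np.percentile(q[:,2],95).round(1))
```

```text
yaw 1.05
above t 23.1 gap 85.7 gf 0.0 pos [ 475.1 -209.9  140.6] F [-0.2  0.6  0.1]
touched False
clamped t 25.0 gap 19.6 gf 58.4 pos [ 474.1 -211.3   33.2] F [-1.9  0.8  3.7]
up t 26.1 gap 20.0 gf 58.7 pos [ 473.6 -211.2  139.4] F [-1.6 -0.4 -1.7]
yaw 1.31
touched True
down t 28.7 gap 19.6 gf 60.1 pos [590.1 -29.6  37.2] F [-1.2  0.4  9.5]
open t 29.3 gap 85.3 gf 0.0 pos [589.6 -29.7  36.7] F [-0.7  0.7  0.1]
yaw 1.31
above t 31.6 gap 85.2 gf 0.0 pos [489.5 185.9 139.9] F [-0.1  0.2  0.6]
touched False
clamped t 33.5 gap 19.9 gf 58.5 pos [488.7 187.3  33.2] F [-1.3 -0.2  5.5]
up t 34.6 gap 19.7 gf 58.6 pos [488.4 187.  139.4] F [ 0.3 -0.  -2.1]
yaw 1.05
touched True
down t 38.1 gap 20.0 gf 60.0 pos [ 632.5 -281.4   37.2] F [-1.   0.5  7.3]
open t 38.8 gap 85.3 gf 0.0 pos [ 632.  -281.3   36.5] F [-0.1 -0.7  0.7]
yaw 1.31
 t 41.6 gap 85.2 gf 0.0 pos [480.6  99.  259.6] F [0.5 0.3 0.3]
scene cup 229 [633.  213.6] [62. 62. 29.] 62.0
scene bdish 375 [588.4 -31.9] [86. 86. 44.] 57.6
scene sdish 535 [ 632.3 -282.9] [87. 86. 44.] 57.5
scene brod 68 [589.7 -31.7] [22. 21. 10.] 58.8
scene srod 91 [ 632.5 -281.5] [20. 21. 11.] 59.1
scene crod 57 [630.6 212.9] [21. 21.  9.] 63.1
scene punch 59 [458.6  78.2] [26. 27. 11.] 72.7
top bdish 211 [592.  -28.7] [85. 84. 45.] 58.6
top sdish 223 [ 633.6 -280.5] [86. 86. 44.] 57.7
top brod 39 [591.3 -28. ] [21. 19. 10.] 61.4
top srod 41 [ 633.1 -278.6] [22. 20. 10.] 60.9
```

View pics/c6.png

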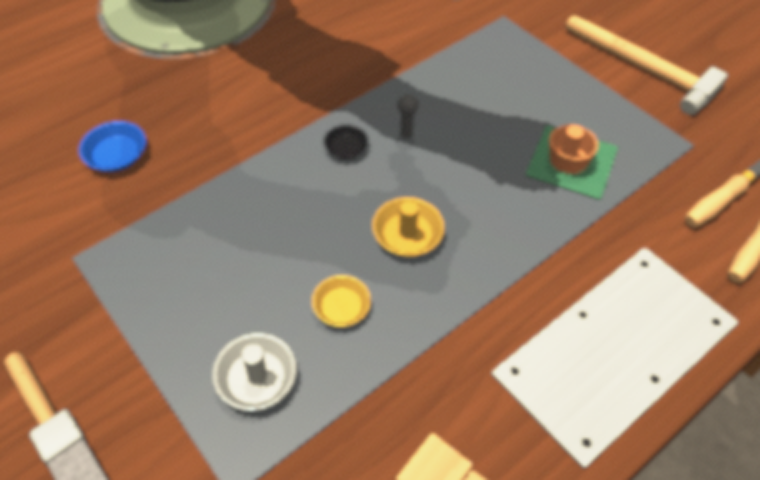

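All three rods stand upright in their own vessels: copper at crop (575,145), brass at (409,220) and steel at (254,360). The dishes, punch, hammer and brush have not moved, and the arm is clear.

```bash
python3 -c "
from workcell import *
print(finish_job())"
```

```text
the job is handed in; nothing more can be done
None
```

The job is handed in after about 42 s of robot time: the copper cup is upright in the middle of the green pad, each rod stands in the vessel of its own metal, and the last images showed the dishes, punch, hammer and brush where they started.

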